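# Start the induction hob under the pot

## Robot

A 7-joint arm with a two-finger parallel gripper is mounted at the origin on the work surface. World frame = base frame: x ahead of the robot, y to its left, z up, the work surface at z = 0. Lengths are in m, angles in rad, forces in N, time in s.
With the tool pointing down it reaches from about 0.4 to 0.85 m from the base axis. Payload 10.4 kg.
Tool frame: the origin (TCP) lies at the centre of the arm's flange, where the gripper is bolted on; the fingertips stand 173 mm ahead of it and the grasp point (between the pads) lies 155 mm ahead of it; z points along the fingers, y is the line along which they close (so a half turn about z gives the same grasp; the last joint's range is limited). The gripper opens to 85 mm and grips with 20 to 120 N. Pads are 22 mm wide; open, the fingers measure 114 mm over their backs; the gripper's body (76 mm by 85 mm) begins 54 mm behind the grasp point. The pads swing forward as they close: fully open they stand 13 mm farther back than shut.
Start: joints at [1.232, 0.332, -0.065, 1.46, 0.022, 1.35, -0.088], TCP at [0.194, -0.594, 0.405] pointing down, gripper open.
Joint ranges: [-2.6, 2.6], [-0.5, 2.12], [-1.47, 1.34], [0.16, 2.42], [-1.27, 4.41], [0.06, 2.06], [-2.6, 2.6]. Speed limits (rad/s): [2.22, 2.22, 2.79, 2.79, 3.14, 3.14, 3.14].

## Interface

Orientations are given as a unit quaternion [x, y, z, w].
In Python, from workcell import manip, viewer, finder gives the robot as it stands.
- The arm moves only by the tool arm_command, never from a script. Its argument "plan" is a list of rows, each an object with "dp": the shift along the tool's x, y, z in mm, a list of three; "spin": the turn about the tool's z in rad. A call has 1 to 5 rows; each row shifts and turns the commanded pose from where the row before left it, along the tool's axes as they then stand; what a row does not reach is not made up. A row lasts 1/10 s, in which the tool goes at most 50 mm and 8.59 degrees, less where a joint would pass 70% of its speed; a pose out of reach is approached as far as the arm can. A call is refused whole if a number of a shift passes 50 or a number of a turn 0.15, either way. A call with a gripper value outside its range is refused whole. "grip" is the closure, from -1 (fully open) to 1 (shut), set as the call begins (left out, the last holds). The fingers move at their own pace and stop on an object; "newtons" is the grip in N (left out, the last holds). Time passes only in rows, so rows that do not move let the fingers close. It gives the time, the measured TCP pose, the force, the opening and the grip force at its end, in the units of the state.
- manip.get_obs(): the state, without advancing time (a new reading comes with each control period).
- viewer.camera(name): name is "scene" or "side" or "wrist"; returns the picture (480x640x3 uint8, blue, green, red); there is no depth.
- viewer.camera_params(name): a dict with "vertical_fov" (degrees; the focal length in pixels is half the picture's height over the tangent of half this angle, whatever the lens; pixels are square), "cx", "cy" (the principal point, pixels), "k1" (the pictures are not rectified: a ray, as slopes to the right and down, at radius r is drawn at 1 + k1 r^2 times it, then the intrinsics apply), "R" (3x3) and "t" (3): a world point X has camera coordinates R X + t; the wrist camera has in their place "T_tool_cam" (4x4, takes a point from camera to tool coordinates, whose origin is the TCP and whose axes are the flange's). Camera axes: x right, y down, z forward; pixel columns grow to the right and rows downward; lengths in m; the calibration is good to about 2 mm. A picture is of the moment at which its call begins: read the wrist's pose just before it. camera_params takes no time and is no camera call.
- manip.hand_in(): hands the job in; it is judged then, once.
Trained networks look in the newest picture that a camera, given by its name, has taken for a name from the list of things; names that differ only in an ending like _2 or _b are one class to them, and where a whole thing is asked for, a point or a joint stands for the part that bears it (a point fixed in the world has none). Each returns a list of dicts, best first, with "score" (0 to 1); they miss things now and then, are a little off and sometimes report something else, mostly with a low value. They report only what shows in the picture. A call takes as long as a camera call. They do not tell look-alikes from the thing itself.
- finder.find_in(camera, thing): "position" ([x, y, z] in m, in world coordinates, good to about 4 mm: the middle of the surface that is visible of it).
The state is a dict: "clock": time; "joint_pos": joint angles; "joint_velocities": joint speeds; "tau": joint torques, N m; "position": TCP position; "ee_rot": TCP orientation; "ft_force": force on the tool from outside, world axes, zero at the start; "torque": the same for the moment, N m; "grip_width": opening from 0.0 (shut) to 1.0 (fully open); "grasp_force": force on a finger pad.
Only numpy, scipy, OpenCV 4.12 (cv2) and the standard library are available. Lean on these libraries where they do the work, as an engineer would, in place of code of your own. Each camera call takes 0.05 s, during which the arm holds its last target. There are 200 camera calls.

## Task

Start the induction hob under the lidded pot: with the fingertips, lightly press the large round on/off key, then the oblong function key, then the plus key to turn the heat up, letting each key spring back before the next. Do not press the minus or timer key, do not shove the hob, and leave the pot, its lid and the crockery standing where they are: nothing is to be picked up.

Things in the scene. Friction and masses are not known exactly. Their poses are not given: they have to be found in the camera images.
- hob: Portable induction hob, steel, 370 mm deep (x) by 300 mm wide (y), about 4.5 kg, standing loose on rubber feet. Origin: centre of its underside on the work surface; x points away from the robot's side, y to the left seen from the robot, z up. Black glass top, 58 mm high, x -91 to +185 mm, carries the pot; sloping control panel on the robot's side, x -185 to -85 mm.
- panel (a point): Middle of the hob's dark control panel, on its face, which slopes up by 10 degrees away from the robot (38 to 55 mm high). Five grey keys in a row along the hob's y, 50 mm apart, tops 50 mm high, 21 mm nearer the robot than this point. Left to right seen from the robot: function (oblong), timer (small round), minus (square), plus (square), on/off (large round). A push over 30 N would harm them.
- key_power (a joint): Travel of the on/off key: large round cap, 24 mm across, at the right-hand end of the row as seen from the robot. 7 mm proud of the panel, springs back; 0 m at rest, grows to 0.005 m fully down. Gives from about 1 N, fully down at 7 N; registers from 0.002 m (3.5 N).
- key_power_top (a point): Centre of the upper face of the on/off key (z: out of the panel, square to the key's face; x: up the slope, away from the robot; y: along the row of keys to the left as seen from the robot). Rises and sinks with the key.
- key_function (a joint): Travel of the function key: oblong cap, 26 mm (along y) by 14 mm, at the left-hand end of the row. 7 mm proud of the panel, springs back; 0 m at rest, grows to 0.005 m fully down. Gives from about 1 N, fully down at 7 N; registers from 0.002 m (3.5 N).
- key_function_top (a point): Centre of the upper face of the function key (z: out of the panel, square to the key's face; x: up the slope, away from the robot; y: along the row of keys to the left as seen from the robot). Rises and sinks with the key.
- key_plus (a joint): Travel of the plus key: square cap, 16 by 16 mm, with a raised cross, next to the on/off key. 7 mm proud of the panel, springs back; 0 m at rest, grows to 0.005 m fully down. Gives from about 1 N, fully down at 7 N; registers from 0.002 m (3.5 N).
- key_plus_top (a point): Centre of the upper face of the plus key (z: out of the panel, square to the key's face; x: up the slope, away from the robot; y: along the row of keys to the left as seen from the robot). Rises and sinks with the key.
- key_minus (a joint): Travel of the minus key: square cap, 16 by 16 mm, with a single raised bar, in the middle of the row. Not to be pressed. 7 mm proud of the panel, springs back; 0 m at rest, grows to 0.005 m fully down. Gives from about 1 N, fully down at 7 N; registers from 0.002 m (3.5 N).
- key_timer (a joint): Travel of the timer key: small round cap, 15 mm across, between the minus and function keys. Not to be pressed. 7 mm proud of the panel, springs back; 0 m at rest, grows to 0.005 m fully down. Gives from about 1 N, fully down at 7 N; registers from 0.002 m (3.5 N).
- zone (a point): Centre of the printed cooking zone on the glass top, 47 mm ahead of the hob's origin (+x), 58 mm above the work surface; the pot stands here.
- pot: Loose stainless pot on the cooking zone, 160 mm across, 85 mm high, with a loop handle on each side (y), 216 mm over the handles. Origin: centre of its underside. Leave it standing.
- pot_lid: Loose lid on the pot, 165 mm across, with a black knob; its top is 34 mm above its origin, which is the centre of its rim plane on the pot's rim, 143 mm above the work surface. Leave it on.
- mug: Loose white mug, 82 mm across, 95 mm high, handle to its +y, standing beside the hob on one side. Origin: centre of its underside. Bystander.
- tumbler: Loose glass tumbler, 68 mm across, 105 mm high, beside the hob on the other side from the mug. Origin: centre of its underside. Bystander.
- dish: Loose round terracotta oven dish, 150 mm across, 62 mm high, to the right of the hob's front corner as seen from the robot. Origin: centre of its underside. Bystander.
- small_bowl: Loose white bowl, 110 mm across, 58 mm high, to the left of the hob's front corner as seen from the robot. Origin: centre of its underside. Bystander.
There are look-alikes about, which are no part of the job. What is shaped like the pot_lid but pink or yellow is not meant.

How it is judged:
By the outcome, as a careful person would: the job done as asked, in the order asked, and still so for the second after the job is handed in, with the robot touching nothing.
It also fails if it takes over 46 s, if anything falls off the work surface, if the arm or the gripper's body presses on something with over 40 N, if the wrist force passes 120 N, or if a joint passes its speed limit or range.

## Working session

There is one attempt and no reset: what is moved stays moved. The work goes in short steps, Python scripts to look and compute and a tool call to move; the robot and the scene stay as the last step left them, time stands still between calls to the robot, and variables do not carry over. Pictures are saved under pics/ and viewed, at most 10 in all, crops included, and the job is handed in when it is done.

Besides the shell and the picture viewer there is one more tool, called after "Call:" in YAML: its name, and indented under it one key for each argument. arm_command: Moves the arm, as the interface text tells. Its arguments: {"type":"object","properties":{"plan":{"type":"array","items":{"type":"object","properties":{"dp":{"type":"array","items":{"type":"number"}},"spin":{"type":"number"}}}},"grip":{"type":"number"},"newtons":{"type":"number"}},"required":["plan"]}

```bash
mkdir -p pics; cat > h.py <<'E'
from workcell import manip, viewer, finder
import numpy as np, cv2
from scipy.spatial.transform import Rotation as Ro
def ray(cam,u,v,obs=None):
    p=viewer.camera_params(cam); f=240/np.tan(np.radians(p["vertical_fov"])/2)
    K=np.array([[f,0,p["cx"]],[0,f,p["cy"]],[0,0,1.]])
    d=np.append(cv2.undistortPoints(np.array([[[u,v]]],float),K,np.array([p["k1"],0,0,0.]))[0,0],1)
    if "R" in p:
        R=np.array(p["R"]);t=np.array(p["t"]);return -R.T@t,R.T@d
    T=np.array(p["T_tool_cam"]);Rt=Ro.from_quat(obs["ee_rot"]).as_matrix()
    return np.array(obs["position"])+Rt@T[:3,3],Rt@T[:3,:3]@d
def at_z(cam,u,v,z,obs=None):
    o,d=ray(cam,u,v,obs);return o+d*(z-o[2])/d[2]
def proj(cam,X):
    p=viewer.camera_params(cam); f=240/np.tan(np.radians(p["vertical_fov"])/2)
    K=np.array([[f,0,p["cx"]],[0,f,p["cy"]],[0,0,1.]])
    return cv2.projectPoints(np.array(X,float).reshape(-1,3),cv2.Rodrigues(np.array(p["R"]))[0],np.array(p["t"],float),K,np.array([p["k1"],0,0,0.]))[0][:,0]
E
python3 - <<'E'
from h import *
o=manip.get_obs();print(o)
for c in["scene","side"]:
    cv2.imwrite(f"pics/{c}1.png",viewer.camera(c))
    for n in["hob","key_power_top","key_function_top","key_plus_top","panel","pot","pot_lid","mug","tumbler","dish","small_bowl"]:
        print(c,n,[(np.round(d["position"],3).tolist(),round(d["score"],2)) for d in finder.find_in(c,n)][:3])
print(viewer.camera_params("wrist"))
E
```

```text
{'clock': 0.0, 'joint_pos': array([ 1.23240665,  0.33286768, -0.06468361,  1.4609365 ,  0.02159743,
        1.34991241, -0.08850773]), 'joint_velocities': array([-0.00052042,  0.00191486, -0.00054068, -0.00249482,  0.00090786,
        0.00029255, -0.00057135]), 'tau': array([ 5.16677865e-04, -6.25446582e+01,  4.91512008e-02, -3.91594291e+01,
        1.61214540e-02,  1.00448666e-02,  7.21858123e-05]), 'position': array([ 0.19406158, -0.59397165,  0.40392063]), 'ee_rot': array([ 9.87560462e-01,  1.57238113e-01, -1.46627580e-04, -6.99123735e-04]), 'ft_force': array([ 0.13872767, -0.29380947, -0.68102305]), 'torque': array([0.00524283, 0.00031408, 0.009428  ]), 'grasp_force': 0.0, 'grip_width': 0.9988735504890264}
scene hob [([0.477, 0.374, 0.036], 0.59), ([0.718, -0.007, 0.056], 0.57), ([0.528, -0.152, 0.056], 0.35)]
scene key_power_top []
scene key_function_top [([0.569, 0.047, 0.048], 0.54)]
scene key_plus_top []
scene panel [([0.722, -0.006, 0.06], 0.92)]
scene pot [([0.769, -0.024, 0.101], 0.62)]
scene pot_lid [([0.745, -0.078, 0.152], 0.95), ([0.352, -0.132, 0.013], 0.84), ([0.353,
[... 603 characters left out ...]
-0.111, 0.155], 0.91), ([0.339, 0.084, 0.015], 0.86)]
side mug [([0.672, 0.133, 0.068], 0.84)]
side tumbler [([0.591, -0.302, 0.07], 0.8)]
side dish [([0.458, -0.341, 0.013], 0.62)]
side small_bowl [([0.495, 0.408, 0.04], 0.58)]
{'vertical_fov': 62.46091950759384, 'cx': 321.11739071862894, 'cy': 242.70515547110762, 'k1': -0.06492765180297033, 'T_tool_cam': array([[-3.28603321e-04, -9.63935256e-01, -2.66136647e-01,
         6.65070356e-02],
       [ 9.99999943e-01, -3.37446090e-04, -1.25015461e-05,
        -9.43140153e-04],
       [-7.77560899e-05, -2.66136636e-01,  9.63935312e-01,
         3.10114555e-02],
       [ 0.00000000e+00,  0.00000000e+00,  0.00000000e+00,
         1.00000000e+00]])}
```

View pics/scene1.png

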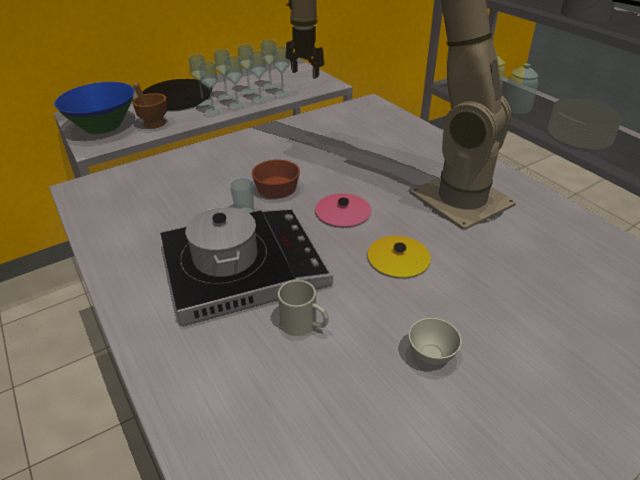

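View pics/side1.png

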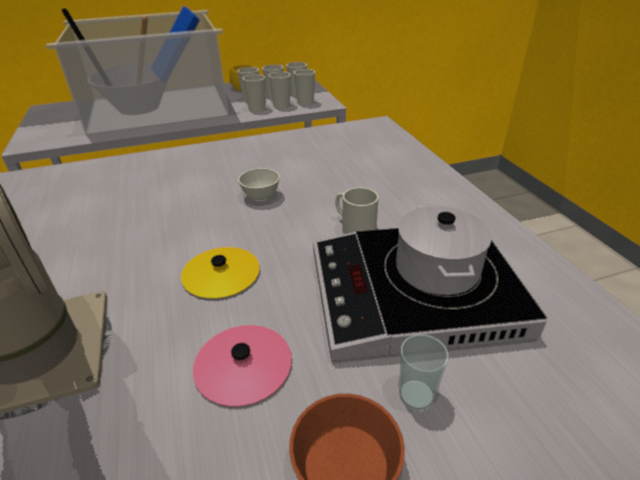

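The scene view shows the hob at (240,260), with the power key at about (289,216) and the function key at about (313,263). In the side view the keys run from function (329,250) through timer (333,266), minus (336,282) and plus (340,300) to power (344,321). Possible mix-ups are timer (333,266) or minus (336,282) for plus (340,300), and timer for power. I choose by the order in the row and the cap shapes.

```bash
python3 - <<'E'
from h import *
for n,u,v in [("F",329,250),("T",333,266),("M",336,282),("P",340,300),("O",344,321)]: print(n,at_z("side",u,v,.05).round(4))
for n,u,v in [("O",289,216),("F",313,263)]: print(n,at_z("scene",u,v,.05).round(4))
im=cv2.imread("pics/side1.png")[230:345,305:395]; a=cv2.resize(im,None,fx=5,fy=5,interpolation=cv2.INTER_CUBIC)
cv2.imwrite("pics/crop1.png",a)
o=manip.get_obs();print(o["position"],Ro.from_quat(o["ee_rot"]).as_matrix().round(3))
E
```

```text
F [0.5656 0.0357 0.05  ]
T [ 0.556  -0.0154  0.05  ]
M [ 0.5454 -0.0613  0.05  ]
P [ 0.5356 -0.1088  0.05  ]
O [ 0.5242 -0.1586  0.05  ]
O [ 0.5219 -0.1506  0.05  ]
F [0.5713 0.048  0.05  ]
[ 0.19410218 -0.5941035   0.40474373] [[ 0.951  0.311  0.   ]
 [ 0.311 -0.951 -0.   ]
 [-0.     0.    -1.   ]]
```

View pics/crop1.png

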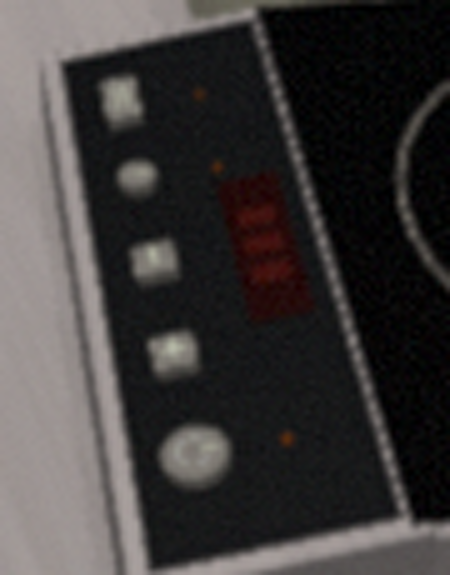

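The crop shows, from top to bottom, the oblong function key, the small round timer, the square minus, the square plus and the large round on/off key. This order matches the description. The hob yaw is about -0.22 rad. I'll close the gripper, turn it to line up with the key row, and hover to look.

Call:
arm_command:
  plan:
    - {"dp": [0,0,0],"spin": 0.135}
    - {"dp": [0,0,0],"spin": 0.135}
    - {"dp": [0,0,0],"spin": 0.135}
    - {"dp": [0,0,0],"spin": 0.135}
  grip: 1
  newtons: 20

```text
clock: 1.6
position: [0.1941, -0.5941, 0.4047]
ee_rot: [0.993, -0.115, 0.0, 0.0]
ft_force: [-0.5, -0.4, -0.6]
grip_width: 0.327
grasp_force: 0.0
```

Call:
arm_command:
  plan:
    - {"dp": [13,-46,0],"spin": 0}
    - {"dp": [13,-46,0],"spin": 0}
    - {"dp": [13,-46,0],"spin": 0}
    - {"dp": [13,-46,0],"spin": 0}
    - {"dp": [13,-46,0],"spin": 0}

```text
clock: 2.1
position: [0.3092, -0.3824, 0.4049]
ee_rot: [0.994, -0.112, 0.0, 0.0]
ft_force: [1.4, -0.8, 0.3]
grip_width: 0.003
grasp_force: 0.0
```

Call:
arm_command:
  plan:
    - {"dp": [13,-46,0],"spin": 0}
    - {"dp": [13,-46,0],"spin": 0}
    - {"dp": [13,-46,0],"spin": 0}
    - {"dp": [13,-46,0],"spin": 0}
    - {"dp": [13,-46,0],"spin": 0}

```text
clock: 2.6
position: [0.4236, -0.1726, 0.4051]
ee_rot: [0.994, -0.112, 0.0, 0.0]
ft_force: [0.8, -1.3, 0.1]
grip_width: 0.003
grasp_force: 0.0
```

Call:
arm_command:
  plan:
    - {"dp": [15,-46,5],"spin": 0}
    - {"dp": [15,-46,5],"spin": 0}
    - {"dp": [14,-46,5],"spin": 0}
    - {"dp": [0,0,0],"spin": 0}
    - {"dp": [0,0,0],"spin": 0}

```text
clock: 3.1
position: [0.4969, -0.0488, 0.3895]
ee_rot: [0.994, -0.111, -0.0, -0.0]
ft_force: [-0.9, -0.3, 0.3]
grip_width: 0.001
grasp_force: 0.0
```

```bash
python3 - <<'E'
from h import *
o=manip.get_obs();im=viewer.camera("wrist");cv2.imwrite("pics/w1.png",im)
print(o["clock"],o["position"],Ro.from_quat(o["ee_rot"]).as_matrix().round(3),o["grip_width"],o["ft_force"])
for n in["key_power_top","key_function_top","key_plus_top"]:
    print(n,[(np.round(d["position"],3).tolist(),round(d["score"],2)) for d in finder.find_in("wrist",n)][:3])
E
```

```text
3.1 [ 0.49694334 -0.04880457  0.38950591] [[ 0.976 -0.22  -0.   ]
 [-0.22  -0.976  0.   ]
 [-0.    -0.    -1.   ]] 0.000518655338859901 [-0.88369965 -0.28530345  0.27372709]
key_power_top [([0.527, -0.152, 0.046], 0.9), ([0.552, -0.01, 0.045], 0.6)]
key_function_top [([0.567, 0.033, 0.048], 0.56)]
key_plus_top [([0.536, -0.108, 0.052], 0.84)]
```

View pics/w1.png

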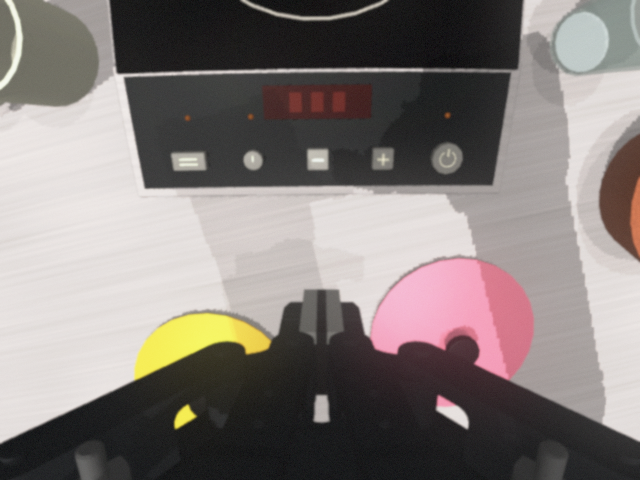

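The wrist view shows function (188,161), timer (253,160), minus (318,159), plus (382,159) and on/off (447,158). The closed fingertips sit at (321,300).

```bash
python3 - <<'E'
from h import *
o=manip.get_obs();R=Ro.from_quat(o["ee_rot"]).as_matrix()
for n,u,v in [("F",188,161),("M",318,159),("P",382,159),("O",447,158)]:
    X=at_z("wrist",u,v,.05,o);print(n,X.round(4),"dp mm",(1e3*R.T@(X-o["position"])).round(1))
E
```

```text
F [0.5649 0.0389 0.05  ] dp mm [  46.5 -103.2  339.8]
M [ 0.5433 -0.0593  0.05  ] dp mm [ 47.5  -2.7 339.9]
P [ 0.5324 -0.1072  0.05  ] dp mm [ 47.6  46.4 339.9]
O [ 0.5221 -0.1566  0.05  ] dp mm [ 48.6  96.8 339.9]
```

Call:
arm_command:
  plan:
    - {"dp": [16,32,30],"spin": 0}
    - {"dp": [16,32,30],"spin": 0}
    - {"dp": [15,33,30],"spin": 0}
    - {"dp": [0,0,40],"spin": 0}
    - {"dp": [0,0,23],"spin": 0}

```text
clock: 3.8
position: [0.5196, -0.1572, 0.2339]
ee_rot: [0.993, -0.114, -0.001, 0.0]
ft_force: [-0.1, -0.5, -0.3]
grip_width: -0.002
grasp_force: 0.0
```

Call:
arm_command:
  plan:
    - {"dp": [0,0,4],"spin": 0}
    - {"dp": [0,0,2],"spin": 0}
    - {"dp": [0,0,0],"spin": 0}
    - {"dp": [0,0,0],"spin": 0}

```text
clock: 4.2
position: [0.5215, -0.1549, 0.2323]
ee_rot: [0.994, -0.112, 0.001, 0.0]
ft_force: [-0.4, -0.2, -0.5]
grip_width: 0.001
grasp_force: 0.0
```

```bash
python3 - <<'E'
from h import *
o=manip.get_obs();R=Ro.from_quat(o["ee_rot"]).as_matrix()
print(o["clock"],o["position"],o["ft_force"],(1e3*R.T@(np.array([.5221,-.1566,.05])-o["position"])).round(1))
cv2.imwrite("pics/w2.png",viewer.camera("wrist"))
E
```

```text
4.2 [ 0.52150494 -0.1549066   0.23230802] [-0.44270937 -0.24149608 -0.48837727] [  0.5   1.4 182.3]
```

View pics/w2.png

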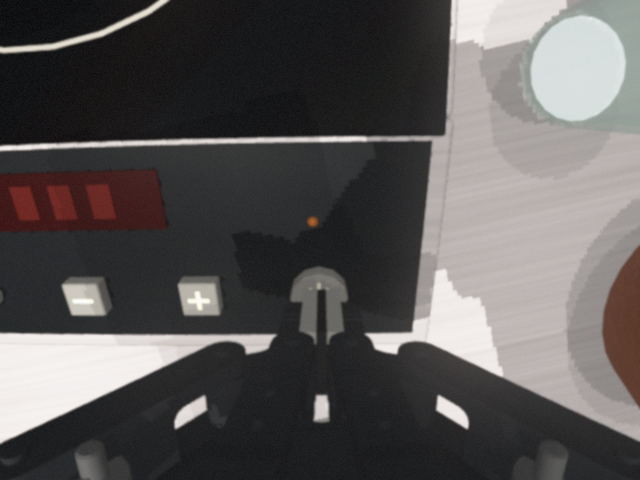

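The tips stand over the on/off key at (320,280), about 9 mm above it. Next I press.

Call:
arm_command:
  plan:
    - {"dp": [0,0,3],"spin": 0}
    - {"dp": [0,0,3],"spin": 0}
    - {"dp": [0,0,1],"spin": 0}
    - {"dp": [0,0,0],"spin": 0}

```text
clock: 4.65
position: [0.5211, -0.1548, 0.2238]
ee_rot: [0.994, -0.112, 0.0, 0.0]
ft_force: [-0.6, 0.3, 1.0]
grip_width: 0.001
grasp_force: 0.9
```

Call:
arm_command:
  plan:
    - {"dp": [0,0,1],"spin": 0}
    - {"dp": [0,0,1],"spin": 0}
    - {"dp": [0,0,0],"spin": 0}

```text
clock: 4.95
position: [0.5212, -0.1548, 0.2219]
ee_rot: [0.994, -0.112, 0.0, 0.0]
ft_force: [0.6, -0.3, 4.4]
grip_width: -0.001
grasp_force: 2.0
```

Call:
arm_command:
  plan:
    - {"dp": [0,0,1.5],"spin": 0}
    - {"dp": [0,0,0],"spin": 0}
    - {"dp": [0,0,0],"spin": 0}

```text
clock: 5.25
position: [0.5214, -0.1549, 0.2207]
ee_rot: [0.994, -0.112, 0.001, 0.0]
ft_force: [0.3, -0.9, 5.7]
grip_width: -0.003
grasp_force: 2.7
```

Call:
arm_command:
  plan:
    - {"dp": [0,0,-15],"spin": 0}
    - {"dp": [0,0,-25],"spin": 0}
    - {"dp": [0,-40,0],"spin": 0}
    - {"dp": [0,-40,0],"spin": 0}
    - {"dp": [0,-40,0],"spin": 0}

```text
clock: 5.75
position: [0.5475, -0.0366, 0.261]
ee_rot: [0.994, -0.112, -0.0, 0.0]
ft_force: [0.3, 0.7, 0.5]
grip_width: -0.006
grasp_force: 0.0
```

Call:
arm_command:
  plan:
    - {"dp": [-1,-40,0],"spin": 0}
    - {"dp": [-1,-39,0],"spin": 0}
    - {"dp": [0,0,0],"spin": 0}
    - {"dp": [0,0,20],"spin": 0}
    - {"dp": [0,0,0],"spin": 0}

```text
clock: 6.25
position: [0.5622, 0.0393, 0.2385]
ee_rot: [0.994, -0.112, -0.002, 0.001]
ft_force: [-0.6, 0.6, -0.4]
grip_width: 0.0
grasp_force: 0.0
```

```bash
python3 - <<'E'
from h import *
o=manip.get_obs();R=Ro.from_quat(o["ee_rot"]).as_matrix()
print(o["clock"],o["position"],o["ft_force"],(1e3*R.T@(np.array([.5649,.0389,.05])-o["position"])).round(1))
cv2.imwrite("pics/w3.png",viewer.camera("wrist"))
E
```

```text
6.25 [0.56220279 0.03932026 0.23853202] [-0.61877694  0.55949583 -0.41297614] [  3.5  -0.5 188.5]
```

View pics/w3.png

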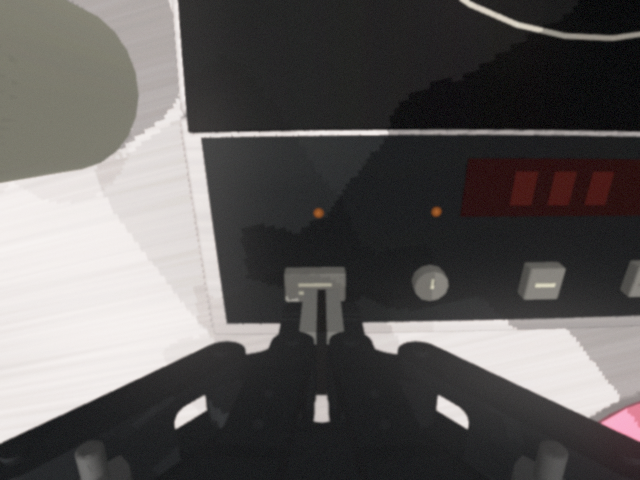

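The tips are over the function key at (315,282), about 2 mm off centre. I correct this and press.

Call:
arm_command:
  plan:
    - {"dp": [2,-1,4],"spin": 0}
    - {"dp": [0,0,4],"spin": 0}
    - {"dp": [0,0,4],"spin": 0}
    - {"dp": [0,0,2],"spin": 0}
    - {"dp": [0,0,0],"spin": 0}

```text
clock: 6.8
position: [0.5653, 0.0401, 0.2259]
ee_rot: [0.994, -0.112, -0.0, 0.0]
ft_force: [0.1, 0.4, 0.7]
grip_width: -0.001
grasp_force: 0.0
```

Call:
arm_command:
  plan:
    - {"dp": [0,0,1],"spin": 0}
    - {"dp": [0,0,1],"spin": 0}
    - {"dp": [0,0,0],"spin": 0}
    - {"dp": [0,0,0],"spin": 0}

```text
clock: 7.2
position: [0.5656, 0.0402, 0.2244]
ee_rot: [0.994, -0.112, 0.0, 0.0]
ft_force: [0.1, -0.4, 1.6]
grip_width: 0.005
grasp_force: 0.7
```

Call:
arm_command:
  plan:
    - {"dp": [0,0,2],"spin": 0}
    - {"dp": [0,0,1.5],"spin": 0}
    - {"dp": [0,0,0],"spin": 0}
    - {"dp": [0,0,0],"spin": 0}

```text
clock: 7.6
position: [0.5659, 0.0401, 0.2212]
ee_rot: [0.994, -0.112, 0.001, -0.0]
ft_force: [1.7, -0.3, 6.2]
grip_width: 0.003
grasp_force: 2.7
```

Call:
arm_command:
  plan:
    - {"dp": [0,0,-15],"spin": 0}
    - {"dp": [0,0,-25],"spin": 0}
    - {"dp": [0,38,0],"spin": 0}
    - {"dp": [0,38,0],"spin": 0}
    - {"dp": [0,38,0],"spin": 0}

```text
clock: 8.1
position: [0.5395, -0.0719, 0.2615]
ee_rot: [0.994, -0.111, -0.0, 0.0]
ft_force: [1.0, 0.4, 0.1]
grip_width: -0.002
grasp_force: 0.0
```

Call:
arm_command:
  plan:
    - {"dp": [0,37,0],"spin": 0}
    - {"dp": [0,0,0],"spin": 0}
    - {"dp": [0,0,22],"spin": 0}
    - {"dp": [0,0,0],"spin": 0}
    - {"dp": [0,0,0],"spin": 0}

```text
clock: 8.6
position: [0.5318, -0.1064, 0.239]
ee_rot: [0.994, -0.111, -0.001, -0.0]
ft_force: [0.6, -0.4, 0.9]
grip_width: -0.005
grasp_force: 0.0
```

```bash
python3 - <<'E'
from h import *
o=manip.get_obs();R=Ro.from_quat(o["ee_rot"]).as_matrix()
print(o["clock"],o["position"],o["ft_force"],(1e3*R.T@(np.array([.5324,-.1072,.05])-o["position"])).round(1))
cv2.imwrite("pics/w4.png",viewer.camera("wrist"))
E
```

```text
8.6 [ 0.53180492 -0.10642397  0.23903172] [ 0.58565215 -0.3587745   0.86139231] [  1.    0.7 189. ]
```

View pics/w4.png

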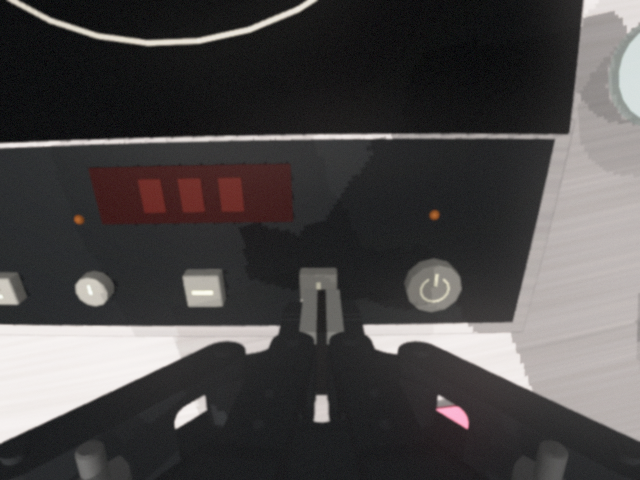

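The tips are over the plus key at (319,280), with minus at (204,288) and on/off at (433,286) well clear to either side. I press plus.

Call:
arm_command:
  plan:
    - {"dp": [0,0,4],"spin": 0}
    - {"dp": [0,0,4],"spin": 0}
    - {"dp": [0,0,4],"spin": 0}
    - {"dp": [0,0,3],"spin": 0}
    - {"dp": [0,0,0],"spin": 0}

```text
clock: 9.15
position: [0.5319, -0.107, 0.2235]
ee_rot: [0.994, -0.112, 0.0, -0.0]
ft_force: [-0.2, 0.4, 2.7]
grip_width: -0.006
grasp_force: 1.1
```

Call:
arm_command:
  plan:
    - {"dp": [0,0,1],"spin": 0}
    - {"dp": [0,0,1],"spin": 0}
    - {"dp": [0,0,0],"spin": 0}
    - {"dp": [0,0,0],"spin": 0}

```text
clock: 9.55
position: [0.5321, -0.107, 0.222]
ee_rot: [0.994, -0.112, 0.0, 0.0]
ft_force: [-0.5, -0.2, 3.7]
grip_width: -0.0
grasp_force: 2.0
```

Call:
arm_command:
  plan:
    - {"dp": [0,0,1.7],"spin": 0}
    - {"dp": [0,0,0],"spin": 0}
    - {"dp": [0,0,0],"spin": 0}

```text
clock: 9.85
position: [0.5322, -0.107, 0.2204]
ee_rot: [0.994, -0.112, 0.001, 0.0]
ft_force: [0.8, -0.0, 6.4]
grip_width: -0.002
grasp_force: 2.9
```

Call:
arm_command:
  plan:
    - {"dp": [0,0,-15],"spin": 0}
    - {"dp": [0,0,-40],"spin": 0}
    - {"dp": [0,0,-40],"spin": 0}
    - {"dp": [-20,0,-20],"spin": 0}
    - {"dp": [0,0,0],"spin": 0}

```text
clock: 10.35
position: [0.5118, -0.102, 0.3385]
ee_rot: [0.994, -0.112, 0.002, 0.001]
ft_force: [-0.5, -0.5, -0.2]
grip_width: 0.001
grasp_force: 0.0
```

```bash
python3 - <<'E'
from h import *
o=manip.get_obs();print(o["clock"],o["position"],o["ft_force"])
im=viewer.camera("side");cv2.imwrite("pics/side2.png",im)
E
```

```text
10.35 [ 0.51183869 -0.10200879  0.33853048] [-0.52224509 -0.54974408 -0.22908494]
```

View pics/side2.png

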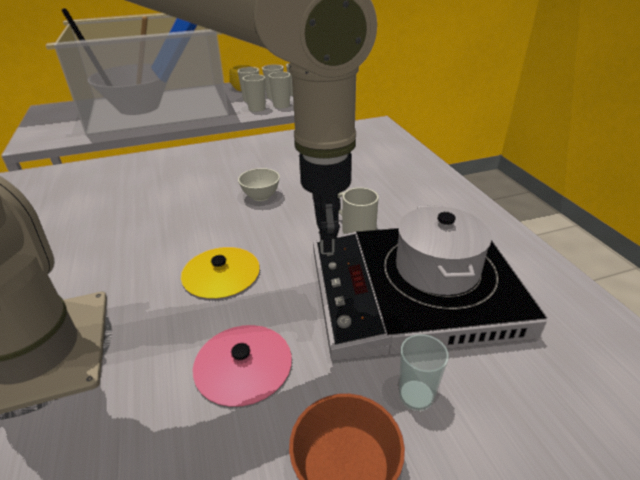

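The hob, pot, lid and crockery are where they were: power key at (344,321), pot at (443,250). The arm is clear of everything, and all three presses reached about 6 N.

```bash
python3 -c "
from h import *
print(manip.hand_in())"
```

```text
the job is handed in; nothing more can be done
None
```

I pressed on/off, then function, then plus, each to about 6 N and released before the next; nothing else was touched or visibly moved, and the job was handed in at about 10.4 s (no verdict was shown).

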